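Free the seized lock bolt of a plate drawer

TASK

The rusted lock bolt (red tab) of the plate loading module has seized: work it free with short back-and-forth strokes until it runs, and draw it fully open. Then pull the plate tray all the way out by its blue handle with the well plate still lying in it, let go, and leave the other things on the bench alone.

Things in the scene. Friction and masses are not known exactly. Their poses are not given: they have to be found in the camera images.
- module: Fixed grey base plate, 270 x 410 mm, of a plate loading module, turned by a varying yaw. Origin at bench height; x points from the tray's handle to the rear (the tray comes out along -x), y along the bolt's opening direction, z up. White rear housing 118 mm high (x 75 to 160 mm, y -110 to 110 mm). Bolt at x = -30 mm on the +y side, under a clear guard.
- guard_edge (a point): Middle of the blue front edge (215 mm long, along module y) of the clear guard over the bolt: a pane 217 to 222 mm above the bench, reaching 165 mm from here along +x. The edge lies 15 mm nearer the -x side than the red tab's middle: no room for a gripper straight above the tab, so come in under the edge, tool leaning back towards -x by 25 to 45 degrees from vertical.
- bolt_grip (a point): Grasp point of the red tab on the bolt, 97 mm above the bench; moves with the bolt; axes as the module's. The tab is an upright block 18 mm thick along module y (the sliding direction), 26 mm along x, its top 25 mm above this point. Rod, collar, blue bracket and steel saddles below it reach up to 68 mm above the bench; above that the space beside the tab is free.
- bolt (a joint): Bolt slide, m: 0 home (locks the tray until 0.03), 0.055 fully open at its stop; grows along module +y. Friction 6 N, up to 13 N pushed back. Seized: starts near home, comes up hard at 12 mm. Each stroke back towards home frees about its length less 0 to 5 mm; shorter ones may do nothing. The hard point then shifts to 20, 28 mm; after 3 to 6 strokes right back home it runs. Stays where left.
- tray_grip (a point): Grasp point of the tray's blue handle, 85 mm above the bench: an upright bar 84 mm long along module y, 14 mm thick along x, 60 to 102 mm above the bench, joined to the tray by two thin arms 34 mm either side of the middle, with 33 mm of free space between bar and tray. Can be taken straight from above. Moves with the tray; axes as the module's.
- tray (a joint): Slide of the plate tray in m: 0 = in (start), 0.06 = fully out, at its stop; grows along the module's -x. Friction about 2.5 N; stays where it is left.
- tray_nest (a point): Middle of the tray's nest, 75.5 mm above the bench: where the centre of a plate that lies well in the tray is. The nest's rim is 9 mm high.
- plate_center (a point): Centre of the white well plate, 85 x 127 x 15 mm, 60 to 130 g, lying loose in the tray.
- tipbox_center (a point): Centre of the blue pipette-tip box with pale lid, 82 x 120 mm, 85 mm high. Bystander.
- reagent_center (a point): Half height of the amber reagent bottle with orange cap, 68 mm diameter, 140 mm high. Bystander.
- tuberack_center (a point): Centre of the orange tube rack, 70 x 150 mm, 30 mm high with tube caps to 42 mm. Bystander.

How it is judged:
On the way, in this order (a step that is already met when the one before it is completed fails the run):
1. the bolt is drawn fully open while the tray is still in (value of joint bolt above 0.046 m and value of joint tray below 0.02 m), for 0.2 s.
2. the tray is pulled all the way out (value of joint tray above 0.05 m), for 0.2 s.
At the end, for the whole second after the job is handed in: The bolt is open (beyond 46 of 55 mm) and was so before the tray came out; the tray is out (beyond 50 of 60 mm) and at rest, the well plate lies flat in its nest (centre within 8 mm), everything is let go (value of joint bolt above 0.046 m and value of joint tray above 0.05 m and distance between plate_center and tray_nest below 0.008 m and angle between plate_center's own z axis and vertical below 0.08 rad and velocity of joint tray below 0.01 m/s); the robot touches nothing.
It fails at once if a bystander is shoved or tipped (more than 20 mm) (distance of any of tipbox_center, reagent_center, tuberack_center from where it was at the start of the episode above 0.02 m).
It also fails if it takes over 54 s, if anything falls off the work surface, if the arm or the gripper's body presses on something with over 40 N, if the wrist force passes 120 N, or if a joint passes its speed limit or range.

ROBOT

A 7-joint arm with a two-finger parallel gripper is mounted at the origin on the work surface. World frame = base frame: x ahead of the robot, y to its left, z up, the work surface at z = 0. Lengths are in m, angles in rad, forces in N, time in s.
With the tool pointing down it reaches from about 0.4 to 0.9 m from the base axis. Payload 5.6 kg.
Tool frame: the origin (TCP) lies midway between the tips of the shut fingers; the grasp point (between the pads) lies 19 mm behind it; z points along the fingers, y is the line along which they close (so a half turn about z gives the same grasp; the last joint's range is limited). The gripper opens to 92 mm and grips with 3 to 60 N. Pads are 20 mm wide; open, the fingers measure 128 mm over their backs; the gripper's body (75 mm by 189 mm) begins 69 mm behind the grasp point.
Start: joints at [1.082, 0.468, -0.012, 1.603, 0.006, 1.071, -0.056], TCP at [0.28, -0.586, 0.215] pointing down, gripper open.
Joint ranges: [-2.53, 2.53], [-0.31, 2.02], [-1.57, 1.55], [0.28, 2.44], [-1.29, 4.43], [0.15, 1.84], [-2.92, 2.92]. Speed limits (rad/s): [2.57, 2.57, 3.14, 3.14, 3.14, 3.14, 3.14].

INTERFACE

Orientations are given as a 3x3 rotation matrix whose columns are the frame's x, y, z axes.
In Python, from station import env, effector, solver, viewer, workorder, search_frame, tip_of gives the robot as it stands. Calls block until the motion is done:
- env.reach(position, orientation): joint-space move of the TCP to a pose.
- env.movel(position, frame=None, rate=0.15): straight line of the TCP; frame=None keeps the orientation; rate is the mean speed in m/s.
- env.goto_joints(angles): joint-space move.
- effector.release() and effector.grasp(squeeze=None): open the fingers fully, or close them until they stop; squeeze is the grip in N (None keeps the last).
- env.pause(seconds).
- solver.inverse_kinematics(position, orientation): joint angles nearest the present ones, or None.
- env.sense(): the state.
- viewer.read_camera(name): name is "scene" or "top" or "wrist"; returns (picture, depth): 420x560x3 uint8, red, green, blue; 420x560 float32, m along the optical axis (not along the pixel's ray), 0 where there is no reading.
- viewer.camera_info(name): a dict with "intrinsics" (3x3 intrinsics, pixels), "eye" and "rotation" of the camera in the world; the wrist camera has in their place "T_tool_cam" (4x4, takes a point from camera to tool coordinates, whose origin is the TCP and whose axes are the flange's). Camera axes: x right, y up, looking along -z (the intrinsics and any distortion apply to the point x, -y, -z); pixel columns grow to the right and rows downward; lengths in m; the calibration is good to about 2 mm. A picture is of the moment at which its call begins: read the wrist's pose just before it. camera_info takes no time and is no camera call.
A pose or a line that the arm cannot do raises env.PlanningError and nothing moves.
- workorder.finish_job(): hands the job in; it is judged then, once.
Trained networks look in the newest picture that a camera, given by its name, has taken for a name from the list of things; names that differ only in an ending like _2 or _b are one class to them, and where a whole thing is asked for, a point or a joint stands for the part that bears it (a point fixed in the world has none). Each returns a list of dicts, best first, with "score" (0 to 1); they miss things now and then, are a little off and sometimes report something else, mostly with a low value. They report only what shows in the picture. A call takes as long as a camera call.
- search_frame(camera, name): "at" ([x, y, z] in m, in world coordinates, good to about 4 mm: the middle of the surface that is visible of it).
- tip_of(camera, name): "at" ([x, y, z] in m, in world coordinates, good to about 4 mm: a listed point, or the origin of a listed thing).
The state is a dict: "t": time; "joint_positions": joint angles; "joint_velocities": joint speeds; "tau": joint torques, N m; "ee_pos": TCP position; "tcp_rot": TCP orientation; "wrist_force": force on the tool from outside, world axes, zero at the start; "moment": the same for the moment, N m; "gripper_width": finger opening in m; "grasp_force": force on a finger pad.
Only numpy, scipy, OpenCV 4.12 (cv2) and the standard library are available. Lean on these libraries where they do the work, as an engineer would, in place of code of your own. Each camera call takes 0.05 s, during which the arm holds its last target. There are 200 camera calls.

## Working session

There is one attempt and no reset: what is moved stays moved. The work goes in short steps, each a Python script; the robot and the scene stay as the last script left them, time stands still between calls to the robot, and variables do not carry over. Pictures are saved under pics/ and viewed, at most 10 in all, crops included, and the job is handed in when it is done.

```bash
mkdir -p pics; ls; python3 - <<'E'
from station import env, viewer, search_frame, tip_of
import cv2, numpy as np
ims=[]
for c in ("scene","top"):
    p,d=viewer.read_camera(c); ims.append(p)
    for n in ["module","guard_edge","bolt_grip","tray_grip","tray_nest","plate_center","tipbox_center","reagent_center","tuberack_center"]:
        r=tip_of(c,n)
        print(c,n,[(np.round(q["at"],3).tolist(),round(q["score"],2)) for q in r[:2]])
cv2.imwrite("pics/a.png",cv2.cvtColor(ims[0],cv2.COLOR_RGB2BGR)); cv2.imwrite("pics/b.png",cv2.cvtColor(ims[1],cv2.COLOR_RGB2BGR))
print(env.sense()["t"])
E
```

```text
pics
scene module [([0.607, -0.08, -0.001], 0.97)]
scene guard_edge [([0.534, 0.111, 0.224], 0.87)]
scene bolt_grip [([0.554, 0.066, 0.1], 0.64)]
scene tray_grip [([0.481, -0.102, 0.087], 0.98)]
scene tray_nest []
scene plate_center [([0.475, -0.285, 0.068], 0.64)]
scene tipbox_center [([0.651, -0.292, 0.042], 0.9)]
scene reagent_center [([0.477, -0.283, 0.068], 0.77)]
scene tuberack_center []
top module [([0.479, -0.094, 0.085], 0.66)]
top guard_edge [([0.534, 0.116, 0.226], 0.64)]
top bolt_grip [([0.553, 0.068, 0.095], 0.79)]
top tray_grip [([0.477, -0.093, 0.086], 0.95)]
top tray_nest []
top plate_center [([0.59, -0.083, 0.074], 0.79)]
top tipbox_center [([0.65, -0.287, 0.042], 0.82)]
top reagent_center [([0.474, -0.281, 0.07], 0.96)]
top tuberack_center [([0.454, 0.265, 0.013], 0.73)]
1.0
```

View pics/a.png

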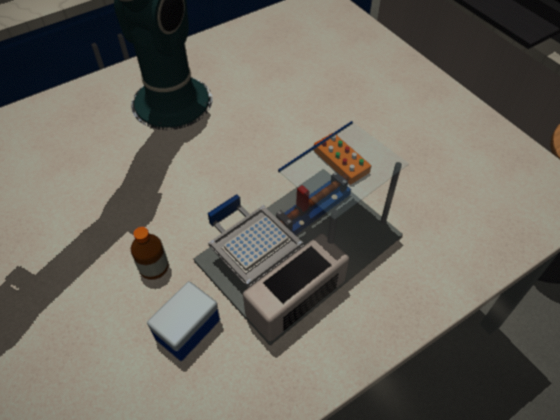

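View pics/b.png

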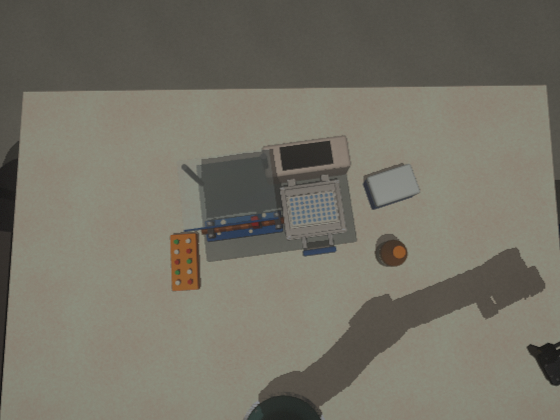

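The tray and plate sit in front of the housing, at about (313,208) in top. The red tab is at about (255,222) under the guard. The bottle is at (393,252), the tip box at (390,185) and the rack at (184,262). The handle is at (319,251), slightly turned. Next I'll measure the yaw and go to a standoff from the tab.

```bash
cat > h.py <<'E'
from station import env, effector, solver, viewer, workorder, search_frame, tip_of
import numpy as np, cv2
def cloud(cam):
    s=env.sense(); p,d=viewer.read_camera(cam); i=viewer.camera_info(cam); K=np.array(i["intrinsics"])
    v,u=np.mgrid[:d.shape[0],:d.shape[1]]
    c=np.stack([(u-K[0,2])/K[0,0]*d,-(v-K[1,2])/K[1,1]*d,-d],-1)
    if cam=="wrist":
        T=np.array(i["T_tool_cam"]); c=c@T[:3,:3].T+T[:3,3]; R=np.array(s["tcp_rot"]); w=c@R.T+np.array(s["ee_pos"])
    else: w=c@np.array(i["rotation"]).T+np.array(i["eye"])
    return p,d,w
def save(p,n): cv2.imwrite(n,cv2.cvtColor(p,cv2.COLOR_RGB2BGR))
def rot(yaw,lean,flip=1):
    mx=np.array([np.cos(yaw),np.sin(yaw),0]); my=np.array([-np.sin(yaw),np.cos(yaw),0])
    z=np.sin(lean)*mx-np.cos(lean)*np.array([0,0,1.]); y=flip*my
    return np.column_stack([np.cross(y,z),y,z])
E
python3 - <<'E'
from h import *
s=env.sense(); print(np.round(s["tcp_rot"],2).tolist()); i=viewer.camera_info("wrist"); print({k:np.round(v,3).tolist() if k!='distortion' else v for k,v in i.items() if not isinstance(v,str)}, [k for k in viewer.camera_info("top")])
p,d,w=cloud("top")
hsv=cv2.cvtColor(p,cv2.COLOR_RGB2HSV)
def blob(m):
    q=w[m&(d>0)]; print(len(q),np.round(np.median(q,0),4),np.round(q.min(0),3),np.round(q.max(0),3))
    r=cv2.minAreaRect(q[:,:2].astype(np.float32)*1000); print(r); return q
near=lambda c,r:np.hypot(w[...,0]-c[0],w[...,1]-c[1])<r
blue=(hsv[...,0]>100)&(hsv[...,0]<130)&(hsv[...,1]>120)
blob(blue&near((.478,-.095),.07)&(w[...,2]>.09))
blob(near((.68,-.07),.2)&(w[...,2]>.105)&(w[...,2]<.13)&(w[...,0]>.6)&(w[...,1]>-.23))
red=((hsv[...,0]<8)|(hsv[...,0]>172))&(hsv[...,1]>130)
blob(red&near((.553,.067),.04))
for f in (1,-1):
  for L in (.6,.7):
    R=rot(.115,L,f); g=np.array([.553,.067,.097]); print(f,L,[None if j is None else np.round(j,2).tolist() for j in [solver.inverse_kinematics(g+R[:,2]*(.019-b),R) for b in (0,.12)]])
E
```

```text
[[0.9, 0.43, -0.0], [0.43, -0.9, -0.0], [-0.0, 0.0, -1.0]]
{'intrinsics': [[319.895, 0.0, 281.281], [0.0, 319.895, 205.69], [0.0, 0.0, 1.0]], 'T_tool_cam': [[0.0, 0.962, 0.273, 0.077], [1.0, -0.0, -0.001, 0.001], [-0.001, 0.273, -0.962, -0.169], [0.0, 0.0, 0.0, 1.0]]} ['intrinsics', 'eye', 'rotation']
  return _methods._mean(a, axis=axis, dtype=dtype,
  ret = um.true_divide(
Traceback (most recent call last):
ValueError: zero-size array to reduction operation minimum which has no identity
```

```bash
python3 - <<'E'
from h import *
p,d,w=cloud("top")
P=p.astype(int); r,g,b=P[...,0],P[...,1],P[...,2]
def blob(m):
    q=w[m&(d>0)]; print(len(q))
    if len(q)>4: print(np.round(np.median(q,0),4),np.round(q.min(0),3),np.round(q.max(0),3),cv2.minAreaRect(q[:,:2].astype(np.float32)*1000))
near=lambda c,r:np.hypot(w[...,0]-c[0],w[...,1]-c[1])<r
print(p[251,319],w[251,319],p[222,255],w[222,255])
blob((b>r+25)&near((.478,-.095),.07)&(w[...,2]>.09))
blob(near((.68,-.07),.2)&(w[...,2]>.105)&(w[...,2]<.13)&(w[...,0]>.6)&(w[...,1]>-.23))
blob((r>g+30)&near((.553,.067),.04)&(w[...,2]>.075))
for f in (1,-1):
  for L in (.5,.6,.7):
    R=rot(.115,L,f); G=np.array([.553,.067,.097]); print(f,L,[None if j is None else np.round(j,2).tolist() for j in [solver.inverse_kinematics(G+R[:,2]*(.019-k),R) for k in (0,.12)]])
E
```

```text
[51 66 90] [ 0.4767719  -0.0934219   0.10069767] [77 42 44] [0.54875007 0.0652705  0.12171071]
137
[ 0.4769 -0.0958  0.1017] [ 0.469 -0.134  0.096] [ 0.487 -0.056  0.107] ((477.76910400390625, -94.50560760498047), (10.88463020324707, 78.72647857666016), 7.052130699157715)
2573
[ 0.7163 -0.0707  0.116 ] [ 0.664 -0.176  0.105] [0.771 0.049 0.125] ((717.3270874023438, -63.713340759277344), (86.38658905029297, 217.15289306640625), 7.659307479858398)
47
[0.5463 0.0628 0.125 ] [0.541 0.053 0.109] [0.552 0.075 0.226] ((545.43310546875, 63.73345947265625), (9.424914360046387, 23.077030181884766), 17.940093994140625)
1 0.5 [[0.37, 0.48, -0.66, 2.26, 1.65, 0.31, -0.05], [0.66, 0.16, -0.92, 2.3, 0.63, 0.3, 0.9]]
1 0.6 [[0.35, 0.48, -0.64, 2.32, 2.15, 0.35, -0.55], [0.8, 0.17, -1.06, 2.39, 1.26, 0.21, 0.28]]
1 0.7 [[0.85, 1.01, -1.33, 2.36, 2.13, 0.96, -0.16], None]
-1 0.5 [None, [0.17, 0.09, -0.4, 2.32, 0.34, 0.25, -1.99]]
-1 0.6 [[0.18, 0.43, -0.44, 2.33, 2.31, 0.28, 2.39], [0.8, 0.17, -1.06, 2.39, 1.26, 0.21, -2.86]]
-1 0.7 [[0.37, 0.51, -0.66, 2.38, 2.45, 0.49, 2.32], None]
```

```bash
cat >> h.py <<'E'
YAW=.131; MX=np.array([np.cos(YAW),np.sin(YAW),0]); MY=np.array([-np.sin(YAW),np.cos(YAW),0]); UP=np.array([0,0,1.])
E
python3 - <<'E'
from h import *
G=np.array([.552,.067,.097])
for f in (1,-1):
  for L in (.5,.55,.6,.65):
    R=rot(YAW,L,f)
    for nm,o in (("W1",-.085*R[:,2]-.2*MY),("pre",-.085*R[:,2]),("g",0*MY),("open",.055*MY)):
        j=solver.inverse_kinematics(G+R[:,2]*.019+o,R); print(f,L,nm,None if j is None else np.round(j,2).tolist())
E
```

```text
1 0.5 W1 [0.96, 0.34, -0.75, 2.19, 0.12, 0.24, 1.89]
1 0.5 pre [0.4, 0.22, -0.65, 2.31, 0.83, 0.23, 0.73]
1 0.5 g [0.38, 0.47, -0.66, 2.26, 1.65, 0.3, -0.03]
1 0.5 open [0.06, 0.42, -0.45, 2.26, 1.63, 0.26, -0.17]
1 0.55 W1 [1.1, 0.38, -0.89, 2.22, 0.35, 0.18, 1.69]
1 0.55 pre [0.42, 0.22, -0.68, 2.35, 1.19, 0.19, 0.36]
1 0.55 g [0.22, 0.43, -0.48, 2.3, 2.03, 0.24, -0.44]
1 0.55 open [0.57, 0.71, -1.1, 2.27, 1.8, 0.68, -0.15]
1 0.6 W1 [1.29, 0.49, -1.11, 2.25, 1.08, 0.19, 1.04]
1 0.6 pre [0.79, 0.35, -1.09, 2.37, 1.65, 0.34, -0.03]
1 0.6 g [0.41, 0.5, -0.7, 2.32, 2.13, 0.37, -0.49]
1 0.6 open [0.7, 0.95, -1.33, 2.3, 1.93, 0.96, -0.12]
1 0.65 W1 [1.44, 0.67, -1.31, 2.28, 1.56, 0.33, 0.66]
1 0.65 pre None
1 0.65 g [0.49, 0.54, -0.79, 2.35, 2.25, 0.46, -0.57]
1 0.65 open [0.7, 0.98, -1.33, 2.32, 2.02, 1.0, -0.19]
-1 0.5 W1 [0.61, 0.26, -0.35, 2.21, -0.46, 0.25, -0.73]
-1 0.5 pre [0.18, 0.18, -0.41, 2.32, 0.62, 0.19, -2.23]
-1 0.5 g None
-1 0.5 open [-0.13, 0.39, -0.23, 2.28, 1.65, 0.18, 2.92]
-1 0.55 W1 [0.71, 0.27, -0.43, 2.24, -0.65, 0.19, -0.51]
-1 0.55 pre [0.42, 0.22, -0.68, 2.35, 1.19, 0.19, -2.78]
-1 0.55 g [-0.0, 0.39, -0.22, 2.31, 2.32, 0.16, 2.36]
-1 0.55 open [-0.32, 0.38, -0.02, 2.32, 2.29, 0.15, 2.24]
-1 0.6 W1 [0.72, 0.27, -0.43, 2.28, -1.12, 0.17, -0.03]
-1 0.6 pre None
-1 0.6 g [0.18, 0.43, -0.44, 2.33, 2.34, 0.28, 2.38]
-1 0.6 open [-0.15, 0.4, -0.23, 2.34, 2.31, 0.27, 2.25]
-1 0.65 W1 [1.44, 0.67, -1.31, 2.28, 1.56, 0.33, -2.49]
-1 0.65 pre None
-1 0.65 g [0.37, 0.49, -0.66, 2.35, 2.34, 0.41, 2.43]
-1 0.65 open [0.04, 0.44, -0.44, 2.36, 2.32, 0.4, 2.28]
```

```bash
python3 - <<'E'
from h import *
G=np.array([.552,.067,.097]); R=rot(YAW,.58); T=G+R[:,2]*.019
def tr(n,f):
    try: f(); s=env.sense(); print(n,round(s["t"],2),np.round(s["ee_pos"],3),np.round(s["joint_positions"],2)); return True
    except env.PlanningError as e: print(n,"PE",e); return False
pre=T-.085*R[:,2]
tr("up",lambda:env.movel([.30,-.5,.33],rate=.3))
tr("W1",lambda:env.reach(pre-.2*MY+.02*UP-.02*MX,R)) and tr("pre",lambda:env.movel(pre,rate=.25))
p,d,w=cloud("wrist"); save(p,"pics/c.png")
for n in("bolt_grip","guard_edge","tray_grip"):
    print(n,[(np.round(q["at"],3).tolist(),round(q["score"],2)) for q in tip_of("wrist",n)[:2]])
print(np.round(env.sense()["wrist_force"],1))
E
```

```text
up 1.73 [ 0.299 -0.5    0.329] [ 1.01  0.26 -0.04  1.63  0.01  1.25 -0.16]
W1 3.38 [ 0.523 -0.14   0.172] [ 1.46  0.52 -1.29  2.25  0.97  0.3   1.16]
pre 4.7 [0.516 0.062 0.152] [ 0.65  0.28 -0.93  2.36  1.52  0.26  0.07]
bolt_grip [([0.55, 0.067, 0.101], 0.84)]
guard_edge []
tray_grip [([0.48, -0.096, 0.082], 0.89)]
[-0.4 -0.   0.2]
```

View pics/c.png

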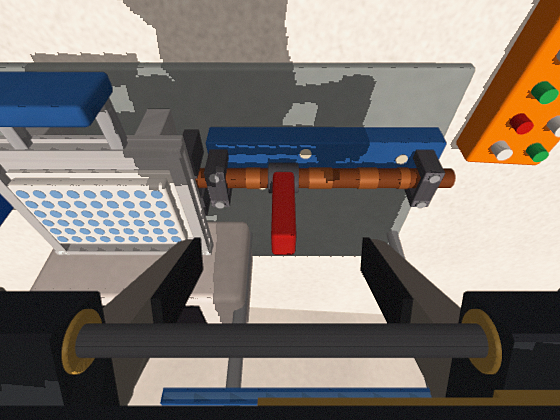

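The red tab spans (284,175) to (284,252) and lies midway between the fingers (200 and 365), so the approach is centred. I'll go in, grip and try the first pull.

```bash
cat >> h.py <<'E'
RB=rot(YAW,.58)
def st(n=""):
    s=env.sense(); print(n,"t%.2f"%s["t"],np.round(s["ee_pos"],4),"Fm",np.round([s["wrist_force"]@MX,s["wrist_force"]@MY,s["wrist_force"][2]],1),"w%.4f g%.1f"%(s["gripper_width"],s["grasp_force"])); return s
E
python3 - <<'E'
from h import *
T=np.array([.5515,.067,.097])+RB[:,2]*.019
env.movel(T,rate=.15); st("in")
effector.grasp(45); s=st("grip"); y0=np.array(s["ee_pos"])
for k in range(1,9):
    env.movel(y0+.003*k*MY,rate=.06); s=st(k)
    if abs(np.array(s["wrist_force"])@MY)>22: break
np.save("y0.npy",y0)
E
```

```text
in t5.63 [0.5615 0.0683 0.0813] Fm [-0.8 -0.5 -0. ] w0.0924 g0.0
grip t6.74 [0.5617 0.0687 0.0811] Fm [ 0.2  1.1 -1.5] w0.0178 g45.0
1 t6.99 [0.5616 0.0702 0.081 ] Fm [-3.  -3.4  3.4] w0.0176 g45.0
2 t7.24 [0.5612 0.0731 0.081 ] Fm [-2.3 -4.8  2.4] w0.0181 g45.0
3 t7.49 [0.5609 0.0759 0.081 ] Fm [-2.3 -6.3  3.6] w0.0177 g45.0
4 t7.74 [0.5605 0.0789 0.081 ] Fm [-2.7 -5.3  3.3] w0.0179 g45.0
5 t7.99 [0.5604 0.0802 0.081 ] Fm [-4.8 -8.6  7.1] w0.0178 g45.1
6 t8.24 [0.5604 0.0802 0.0809] Fm [ -6.8 -16.2  10.2] w0.0178 g45.1
7 t8.49 [0.5605 0.0802 0.0809] Fm [-10.7 -21.6  14. ] w0.0179 g45.2
8 t8.74 [0.5606 0.0802 0.0808] Fm [-11.4 -27.1  17. ] w0.0180 g45.2
```

It is compliant (about 2 N/mm) and comes up hard at 11.5 mm, so I can stroke.

```bash
python3 - <<'E'
from h import *
y0=np.load("y0.npy")
pos=lambda: (np.array(env.sense()["ee_pos"])-y0)@MY
for k in range(7):
    env.movel(y0-.009*MY,rate=.08); b=pos(); f=env.sense()["wrist_force"]@MY
    last=0
    for tgt in (.012,.020,.028,.036,.045,.054,.061):
        env.movel(y0+(tgt+.007)*MY,rate=.08)
        if pos()<tgt-.004: break
    st(f"{k} back {b*1e3:.1f} F{f:.0f} fwd {pos()*1e3:.1f}")
    if pos()>.045: break
E
```

```text
0 back -0.5 F19 fwd 19.6 t10.30 [0.5597 0.0882 0.0807] Fm [-10.4 -33.2  18.2] w0.0180 g45.2
1 back -0.5 F16 fwd 27.6 t12.25 [0.5587 0.0962 0.0807] Fm [-10.4 -33.4  15.4] w0.0183 g45.2
2 back -0.4 F17 fwd 54.2 t15.08 [0.5553 0.1226 0.0807] Fm [ -8.1 -30.7  14.8] w0.0184 g45.1
```

The bolt runs and is at its stop, about 54 mm. I'll release, back out along the tool axis, and then hook the handle with shut fingers in the 33 mm gap, because opening the fingers there would hit the tray.

```bash
python3 - <<'E'
from h import *
s=env.sense(); env.movel(np.array(s["ee_pos"])-.001*MY,rate=.05)
effector.release(); st("rel")
p=np.array(env.sense()["ee_pos"]); 
env.movel(p-.085*RB[:,2],rate=.2); st("out")
q=np.array(env.sense()["ee_pos"])
H=np.array([.478,-.0955,0]); 
try: env.movel(q-.15*MY+.02*UP,rate=.3); st("side")
except env.PlanningError as e: print(e)
for f in (1,-1):
    R=rot(YAW,0,f); j=[solver.inverse_kinematics(H+.0235*MX-k*MX+UP*z,R) for k,z in((0,.2),(0,.08),(.07,.08))]; print(f,[None if x is None else np.round(x,2).tolist() for x in j])
E
```

```text
rel t16.68 [0.5554 0.1216 0.0807] Fm [-0.8 -0.1 -0.4] w0.0917 g0.0
out t17.26 [0.5097 0.115  0.1521] Fm [ 0.1  0.2 -0.2] w0.0919 g0.0
side t18.19 [ 0.529  -0.0331  0.1715] Fm [-0.4  1.2 -0.8] w0.0921 g0.0
1 [[1.04, 0.55, -1.2, 1.91, 0.58, 1.09, 1.31], [0.96, 0.76, -1.12, 1.99, 0.86, 0.96, 1.09], [1.06, 0.65, -1.12, 2.14, 0.8, 0.86, 1.14]]
-1 [[-0.44, 0.27, 0.66, 1.99, -0.21, 0.94, -1.11], [-0.24, 0.45, 0.44, 2.07, -0.29, 0.68, -1.05], [-0.22, 0.35, 0.44, 2.22, -0.25, 0.62, -1.04]]
```

```bash
python3 - <<'E'
from h import *
H=np.array([.478,-.0955,0]); R=rot(YAW,0,1)
env.reach(H+.0235*MX+.2*UP,R); effector.grasp(10); st("above")
p,d,w=cloud("wrist"); save(p,"pics/d.png")
for n in("bolt_grip","tray_grip","plate_center","tray_nest"):
    print(n,[(np.round(q["at"],3).tolist(),round(q["score"],2)) for q in tip_of("wrist",n)[:2]])
P=p.astype(int); m=(P[...,2]>P[...,0]+40)&(w[...,2]>.095)&(w[...,2]<.107)&(np.hypot(w[...,0]-.478,w[...,1]+.0955)<.07)&(d>0)
q=w[m]; r=cv2.minAreaRect((q[:,:2]*1000).astype(np.float32)); print(len(q),r)
m=(w[...,2]>.062)&(w[...,2]<.095)&(np.abs((w-H)@MY)<.02)&(d>0); x=(w[m]-H)@MX; print(np.histogram(x,bins=np.arange(-.02,.08,.005)))
E
```

```text
above t20.38 [ 0.5013 -0.0924  0.2   ] Fm [-1.4 -0.  -0.7] w0.0005 g0.0
bolt_grip [([0.545, 0.124, 0.097], 0.67)]
tray_grip [([0.478, -0.095, 0.083], 0.97), ([0.546, 0.121, 0.1], 0.25)]
plate_center []
tray_nest []
1567 ((479.1493835449219, -94.54849243164062), (13.724923133850098, 82.84140014648438), 7.624906063079834)
(array([  0,   0, 246,   0,   0,   0,   0,   0,   0,   0,   0,   0, 311,
       206,  72, 178, 189,  59,   0]), array([-2.00000000e-02, -1.50000000e-02, -1.00000000e-02, -5.00000000e-03,
        3.46944695e-18,  5.00000000e-03,  1.00000000e-02,  1.50000000e-02,
        2.00000000e-02,  2.50000000e-02,  3.00000000e-02,  3.50000000e-02,
        4.00000000e-02,  4.50000000e-02,  5.00000000e-02,  5.50000000e-02,
        6.00000000e-02,  6.50000000e-02,  7.00000000e-02,  7.50000000e-02]))
```

View pics/d.png

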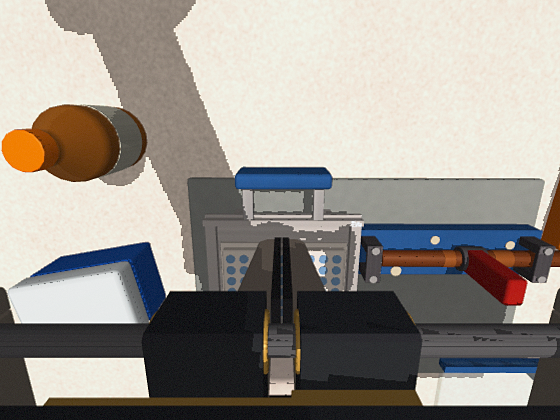

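The handle bar spans (236..331,178), centred on the shut fingers at about (281,240). The bolt tab at (495,277) is by its outer saddle, so it is open. Next I'll go down into the gap and pull.

```bash
python3 - <<'E'
from h import *
H=np.array([.479,-.0945,0])+.080*UP
env.movel(H+.024*MX+.03*UP,rate=.2); env.movel(H+.024*MX,rate=.06); s=st("down")
if abs(s["wrist_force"][2])<8:
    for x in (.012,-.01,-.03,-.042,-.046):
        env.movel(H+x*MX,rate=.06); st(x)
        
E
```

```text
down t21.88 [ 0.5028 -0.0911  0.0799] Fm [-0.4  0.1  0.5] w0.0005 g0.0
0.012 t22.23 [ 0.4903 -0.0933  0.0802] Fm [-0.1  0.5  0.4] w0.0001 g0.0
-0.01 t22.74 [ 0.4681 -0.096   0.0798] Fm [ 0.5 -0.   0.1] w0.0003 g0.0
-0.03 t23.23 [ 0.4482 -0.0986  0.0798] Fm [-1.1  0.9 -0.7] w0.0009 g0.0
-0.042 t23.57 [ 0.4367 -0.1001  0.0799] Fm [ 0.9 -0.4 -0.7] w0.0006 g0.1
-0.046 t23.82 [ 0.4366 -0.1     0.0805] Fm [ 9.4 -0.4 -7.6] w0.0004 g4.6
```

```bash
python3 - <<'E'
from h import *
p0=np.array(env.sense()["ee_pos"])
env.movel(p0+.006*MX,rate=.04); st("off"); env.movel(p0+.006*MX+.06*UP,rate=.12); env.movel(p0-.0*MX+.2*UP,rate=.25); st("up")
p,d,w=cloud("wrist"); save(p,"pics/e.png")
for n in("bolt_grip","tray_grip"): print(n,[(np.round(q["at"],3).tolist(),round(q["score"],2)) for q in tip_of("wrist",n)[:1]])
p,d,w=cloud("top"); save(cv2.resize(p[120:300,140:440],None,fx=2.5,fy=2.5),"pics/f.png")
for n in("bolt_grip","tray_grip","plate_center","tray_nest"): print(n,[(np.round(q["at"],3).tolist(),round(q["score"],2)) for q in tip_of("top",n)[:1]])
E
```

```text
off t24.21 [ 0.4421 -0.0991  0.0803] Fm [-0.4  0.4  0.4] w0.0002 g0.0
up t25.57 [ 0.4357 -0.1004  0.2792] Fm [-0.3  0.2 -0.7] w0.0001 g0.0
bolt_grip [([0.548, 0.12, 0.097], 0.78)]
tray_grip [([0.418, -0.104, 0.084], 0.66)]
bolt_grip [([0.545, 0.123, 0.097], 0.8)]
tray_grip [([0.417, -0.099, 0.084], 0.81)]
plate_center [([0.528, -0.085, 0.075], 0.77)]
tray_nest []
```

View pics/e.png

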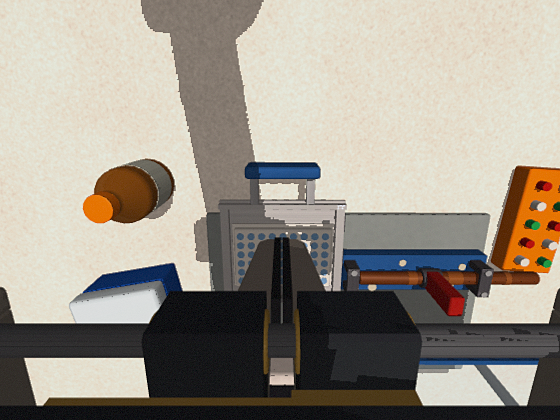

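View pics/f.png

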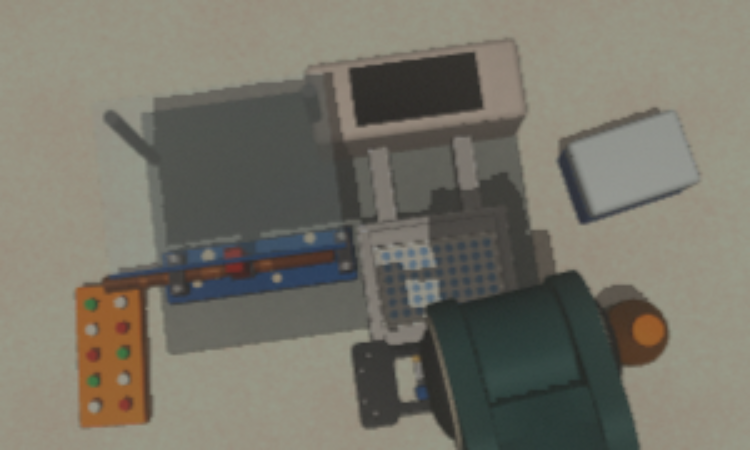

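Wrist view: the handle at (283,171) and tray have come out 60 mm, with the plate in the nest at about (285,243). The bolt tab at (445,295) is at its outer stop. Top view: the rack, tip box and bottle have not moved, and the gripper is clear of everything.

```bash
python3 -c "
from h import *
print(workorder.finish_job())"
```

```text
the job is handed in; nothing more can be done
None
```

I worked the bolt free in three strokes and drew it fully open (about 54 of 55 mm). The tray is pulled out to its stop (about 60 mm) with the plate lying in its nest, nothing else on the bench was moved, and the job was handed in at about 26 s; it returned no verdict.

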